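# Find the heavy side of a polishing wheel by feel

## Task

Find the heavy side of the polishing wheel on its stand by feel: pinch the rim, turn the wheel by hand and notice where its hidden weight helps and where it resists. Then bring the heavy side straight down and finish still pinching the wheel and holding it still there, so that the light spot at the top can be marked. Leave the other things on the desk where they are.

Things in the scene. Friction and masses are not known exactly. Their poses are not given: they have to be found in the camera images.
- axle (a point): Centre of the wheel on its axle, 125 mm above the desk. Its x axis runs along the axle (level), y is level in the plane of the wheel, z is up; it does not turn with the wheel. The wheel stands upright and is pinched from above at the rim, across its 20 mm thickness; its upper half is free outside 20 mm from the axle.
- stand: Black steel stand fixed to the desk, origin under its middle, x along the axle. Base 130 (x) by 140 (y), 16 mm high. On either side of the wheel an upright 30 mm wide (y), 30 to 44 mm from the wheel's mid-plane, topped by a round brass bearing of 15 mm radius about the axle. The spindle is stiff: steady drag of 0.34 N m both ways, so the wheel stays wherever it is left.
- wheel: Plain aluminium disc, 160 mm in diameter, 20 mm thick, brass hubs (radius 17) 6 mm proud of both faces. Origin at its centre, x along the axle, z from the axle to the mark; turns with the wheel, without stops. A metal slug hidden inside, 53 mm from the axle, makes one side heavy: 0.22 to 0.30 N m when level with the axle, none when straight up or down.
- mark (a point): Thin dark line across the wheel's rim, 80 mm from the axle, with an 8 mm dark dot on both faces on the same radius, 30 mm from the axle. It only shows how far the wheel has turned: the heavy side lies at an unknown angle from it, different every time and not to be seen. At the start the heavy side is well away from the bottom.
- anvil: Bystander: stepped black steel anvil block, 60 x 60 mm, 36 mm high; origin at the centre of its underside.
- whetstone: Bystander: small grey whetstone, 100 x 30 x 16 mm; origin at the centre of its underside.
- nib_case: Bystander: lidded tin nib case, 88 x 58 mm, 27 mm high; origin at the centre of its underside.
- barrel: Bystander: cream celluloid pen barrel lying down, 75 mm long, 13 mm thick; origin under its middle, at the desk.

How it is judged (in metres and radians):
At the end, for the whole second after the job is handed in: The hidden weight is straight below the axle to within 20 degrees either side, the fingers still grip the wheel (over 2 N) and it is at rest; the anvil, whetstone, nib case and barrel are within 20 mm of where they started (y of heavy in the frame of axle between -0.01817 and 0.01817 m and z of heavy in the frame of axle below -0.045 m and contact force between the fingers and wheel above 2 N and angular speed of wheel below 0.08 rad/s and distance of each of anvil, whetstone, nib_case, barrel from where it was at the start of the episode below 0.02 m); the arm keeps its last pose, push and grip.
It fails at once if the anvil block is knocked out of its place (over 30 mm) (distance of anvil from where it was at the start of the episode above 0.03 m).
It fails at once if the whetstone is knocked out of its place (over 30 mm) (distance of whetstone from where it was at the start of the episode above 0.03 m).
It fails at once if the nib case is knocked out of its place (over 30 mm) (distance of nib_case from where it was at the start of the episode above 0.03 m).
It fails at once if the barrel is knocked out of its place (over 30 mm) (distance of barrel from where it was at the start of the episode above 0.03 m).
It also fails if it takes over 72 s, if anything falls off the work surface, if the arm or the gripper's body presses on something with over 40 N, if the wrist force passes 120 N, or if a joint passes its speed limit or range.

## Robot

A 6-joint arm with a two-finger parallel gripper is mounted at the origin on the work surface. World frame = base frame: x ahead of the robot, y to its left, z up, the work surface at z = 0. Lengths are in mm, angles in rad, forces in N, time in s.
With the tool pointing down it reaches from about 275 to 750 mm from the base axis. Payload 10.2 kg.
Tool frame: the origin (TCP) lies midway between the tips of the shut fingers; the grasp point (between the pads) lies 19 mm behind it; z points along the fingers, y is the line along which they close (so a half turn about z gives the same grasp; the last joint's range is limited). The gripper opens to 85 mm and grips with 20 to 120 N. Pads are 22 mm wide; open, the fingers measure 114 mm over their backs; the gripper's body (76 mm by 85 mm) begins 54 mm behind the grasp point. The pads swing forward as they close: fully open they stand 13 mm farther back than shut.
Start: joints at [-1.368, 0.313, 1.498, -0, 1.331, -0.223], TCP at [216.839, -478.134, 231.294] pointing down, gripper open.
Joint ranges: [-2.94, 2.94], [-0.97, 2.17], [0.19, 2.56], [-1.23, 4.37], [0.02, 3.11], [-2.88, 2.88]. Speed limits (rad/s): [2.39, 2.39, 3.01, 3.14, 3.14, 3.14].

## Interface

Orientations are given as a unit quaternion [w, x, y, z].
In Python, from rig import ctrl gives the robot as it stands.
- The arm moves only by the tool send_rows, never from a script. Its argument "targets" is a list of rows, each an object with "offset": the shift along the world's x, y, z in cm, a list of three; "spin": the turn about the world's z in rad. A call has 1 to 8 rows; each row is the pose to reach, as a shift and turn from the pose commanded when the call began; what a row does not reach only later rows make up. A row lasts 1/12 s, in which the tool goes at most 41.7 mm and 7.16 degrees, less where a joint would pass 70% of its speed; a pose out of reach is approached as far as the arm can. A call with a gripper value outside its range is refused whole. "grip" is the opening, from 0 (shut) to 1 (fully open), set as the call begins (left out, the last holds). The fingers move at their own pace and stop on an object; "squeeze" is the grip in N (left out, the last holds). Time passes only in rows, so rows that repeat a pose let the fingers close. It gives the time, the measured TCP pose, the force, the opening and the grip force at its end, in the units of the state.
- ctrl.sense(): the state, without advancing time (a new reading comes with each control period).
- ctrl.capture(name): name is "scene" or "side" or "wrist"; returns (picture, depth): 400x640x3 uint8, red, green, blue; 400x640 float32, mm along the optical axis (not along the pixel's ray), 0 where there is no reading.
- ctrl.calibration(name): a dict with "fx", "fy", "cx", "cy" (pixels), "view" (4x4, takes a point from world to camera coordinates); the wrist camera has in their place "mount" (4x4, takes a point from camera to tool coordinates, whose origin is the TCP and whose axes are the flange's). Camera axes: x right, y down, z forward; pixel columns grow to the right and rows downward; lengths in mm; the calibration is good to about 2 mm. A picture is of the moment at which its call begins: read the wrist's pose just before it. calibration takes no time and is no camera call.
- ctrl.finish_job(): hands the job in; it is judged then, once.
Trained networks look in the newest picture that a camera, given by its name, has taken for a name from the list of things; names that differ only in an ending like _2 or _b are one class to them, and where a whole thing is asked for, a point or a joint stands for the part that bears it (a point fixed in the world has none). Each returns a list of dicts, best first, with "conf" (0 to 1); they miss things now and then, are a little off and sometimes report something else, mostly with a low value. They report only what shows in the picture. A call takes as long as a camera call.
- ctrl.search_frame(camera, query): "box" ([left, top, right, bottom] in pixels, round what is visible of it).
- ctrl.place_of(camera, query): "uv" ([column, row] in pixels: a listed point, or the origin of a listed thing).
The state is a dict: "time_s": time; "joints": joint angles; "dq": joint speeds; "tau": joint torques, N m; "eef_pos": TCP position; "ee_rot": TCP orientation; "force": force on the tool from outside, world axes, zero at the start; "wrist_torque": the same for the moment, N m; "grip_width": opening from 0.0 (shut) to 1.0 (fully open); "grip_force": force on a finger pad.
Only numpy, scipy, OpenCV 4.12 (cv2) and the standard library are available. Lean on these libraries where they do the work, as an engineer would, in place of code of your own. Each camera call takes 0.05 s, during which the arm holds its last target. There are 200 camera calls.

## Working session

There is one attempt and no reset: what is moved stays moved. The work goes in short steps, Python scripts to look and compute and a tool call to move; the robot and the scene stay as the last step left them, time stands still between calls to the robot, and variables do not carry over. Pictures are saved under pics/ and viewed, at most 10 in all, crops included, and the job is handed in when it is done.

Besides the shell and the picture viewer there is one more tool, called as a command line: name --argument value ..., lists and objects as JSON in quotes. send_rows: Moves the arm, as the interface text tells. Its arguments: {"type":"object","properties":{"targets":{"type":"array"},"grip":{"type":"number"},"squeeze":{"type":"number"}},"required":["targets"]}

```bash
mkdir -p pics; ls
python3 - <<'E'
from rig import ctrl
import cv2,numpy as np
s=ctrl.sense();print(s)
a,d=ctrl.capture("scene");b,d2=ctrl.capture("side")
np.savez('d.npz',a=a,d=d,b=b,d2=d2)
cv2.imwrite('pics/a.png',a[:,:,::-1]);cv2.imwrite('pics/b.png',b[:,:,::-1])
for c in("scene","side"):
  for q in("axle","mark","wheel","stand","anvil","whetstone","nib_case","barrel"):
    print(c,q,ctrl.place_of(c,q)[:2])
  print({k:np.round(v,4).tolist() for k,v in ctrl.calibration(c).items()})
E
```

```text
pics
{'time_s': 0.0, 'joints': array([-1.36839514e+00,  3.13421649e-01,  1.49843461e+00,  2.07171624e-07,
        1.33100273e+00, -2.23404377e-01]), 'dq': array([ 8.32588864e-04,  1.27249539e-03,  3.54329285e-06, -2.39735814e-03,
       -1.74331120e-03, -2.83303594e-05]), 'tau': array([-1.37299830e-03, -4.12263393e+01, -2.59742725e+01, -2.64658074e-04,
        4.10016553e-03,  4.29842282e-05]), 'eef_pos': array([ 216.78742618, -477.86806233,  230.75051626]), 'ee_rot': array([-6.33129219e-04,  9.77421491e-01,  2.11297961e-01,  6.74972355e-06]), 'force': array([-0.34640363, -1.18192135,  0.25296182]), 'wrist_torque': array([0.01614373, 0.00798974, 0.01318014]), 'grip_force': 0.0, 'grip_width': 0.999221902557211}
scene axle [{'uv': [349.0, 198.4], 'conf': 0.87}]
scene mark [{'uv': [345.7, 231.7], 'conf': 0.72}]
scene wheel [{'uv': [350.2, 196.9], 'conf': 0.71}]
scene stand [{'uv': [348.5, 235.0], 'conf': 0.82}]
scene anvil [{'uv': [350.9, 169.7], 'conf': 0.61}]
scene whetstone [{'uv': [271.8, 377.0], 'conf': 0.61}]
scene nib_case [{'uv': [445.4, 220.2], 'conf': 0.88}]
scene barrel [{'uv
[... 195 characters left out ...]
862, -0.613, 1403.7334], [0.0, 0.0, 0.0, 1.0]]}
side axle [{'uv': [322.8, 182.2], 'conf': 0.94}]
side mark [{'uv': [345.2, 204.3], 'conf': 0.77}, {'uv': [318.5, 183.5], 'conf': 0.33}]
side wheel [{'uv': [317.4, 181.9], 'conf': 0.63}]
side stand [{'uv': [318.9, 217.6], 'conf': 0.95}]
side anvil [{'uv': [227.5, 171.8], 'conf': 0.84}, {'uv': [309.4, 386.0], 'conf': 0.7}]
side whetstone [{'uv': [477.6, 326.0], 'conf': 0.7}]
side nib_case [{'uv': [334.2, 142.9], 'conf': 0.83}]
side barrel []
{'fx': 369.4381, 'fy': 369.4381, 'cx': 319.0439, 'cy': 195.4596, 'view': [[0.9011, -0.4336, 0.006, -502.1945], [-0.3109, -0.6558, -0.688, 279.2519], [0.3022, 0.6181, -0.7257, 743.8975], [0.0, 0.0, 0.0, 1.0]]}
```

View pics/a.png

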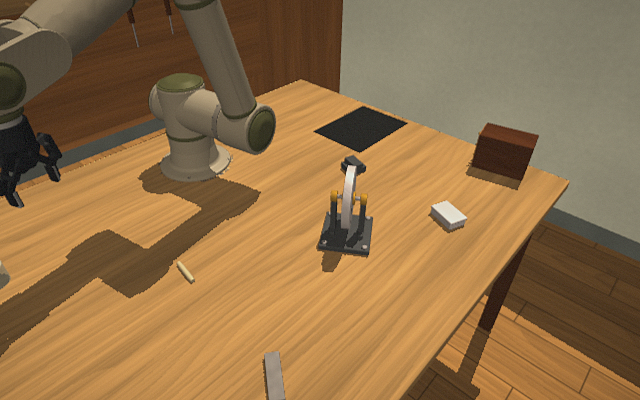

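View pics/b.png

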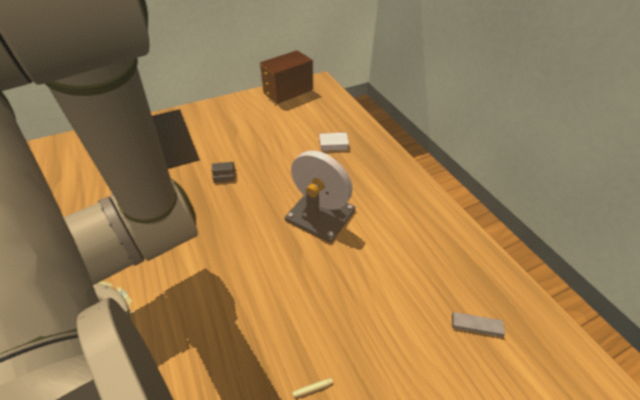

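```bash
cat > h.py <<'E'
from rig import ctrl
import numpy as np
def ray(c,uv):
    k=ctrl.calibration(c);V=np.array(k['view']);R=V[:3,:3];o=-R.T@V[:3,3]
    d=R.T@np.array([(uv[0]-k['cx'])/k['fx'],(uv[1]-k['cy'])/k['fy'],1]);return o,d
def atz(c,uv,z):
    o,d=ray(c,uv);return o+d*(z-o[2])/d[2]
def tri(u1,u2):
    A=[];b=[]
    for c,u in(("scene",u1),("side",u2)):
        o,d=ray(c,u);d=d/np.linalg.norm(d);P=np.eye(3)-np.outer(d,d);A.append(P);b.append(P@o)
    return np.linalg.lstsq(np.vstack(A),np.hstack(b),rcond=None)[0]
def cloud(c,dep):
    k=ctrl.calibration(c);V=np.array(k['view']);v,u=np.nonzero(dep>0);z=dep[v,u]
    p=np.c_[(u-k['cx'])/k['fx']*z,(v-k['cy'])/k['fy']*z,z]
    return (p-V[:3,3])@V[:3,:3],u,v
E
python3 - <<'E'
from h import *
print(tri([349,198.4],[322.8,182.2]),atz("scene",[349,198.4],125),atz("side",[322.8,182.2],125),atz("scene",[348.5,235],0),atz("side",[318.9,217.6],0))
for q,c,u in(("anvil","scene",[350.9,169.7]),("anvil","side",[227.5,171.8]),("nib","scene",[445.4,220.2]),("nib","side",[334.2,142.9]),("whet","scene",[271.8,377]),("whet","side",[477.6,326]),("bar","scene",[185.5,272])):print(q,atz(c,u,0))
D=np.load('d.npz')
for c,k in(("scene","d"),("side","d2")):
  p,u,v=cloud(c,D[k]);ax=tri([349,198.4],[322.8,182.2])
  m=(p[:,2]>165)&(np.hypot(p[:,0]-ax[0],p[:,1]-ax[1])<100)&(p[:,2]<215)
  q=p[m];xy=q[:,:2];w,e=np.linalg.eigh(np.cov(xy.T));print(c,len(q),xy.mean(0),q[:,2].max(),np.sqrt(w),e[:,1],np.degrees(np.arctan2(e[1,1],e[0,1])))
  t=(xy-xy.mean(0))@e;print(np.percentile(t,[1,50,99],axis=0))
E
```

```text
[596.93916867  64.7287945  123.03681584] [597.50144394  65.69839267 125.        ] [595.21770199  60.12392154 125.        ] [599.94209854  70.83503074   0.        ] [585.96972461  60.43423877   0.        ]
anvil [407.15504974 317.47098898   0.        ]
anvil [420.87861434 331.35634683   0.        ]
nib [758.80526864 302.58132077   0.        ]
nib [763.56880944 317.88405926   0.        ]
whet [ 746.90638569 -338.71309625    0.        ]
whet [ 755.05086289 -342.02920317    0.        ]
bar [ 3.96395482e+02 -2.99024025e+02  1.13686838e-13]
scene 341 [609.02549852  45.54698348] 206.3945544041435 [ 6.15230113 29.09947961] [-0.5150865  0.8571382] 121.00323669902089
[[ -9.68285477 -39.13561798]
 [ -0.15707504  -5.74685544]
 [ 11.12424779  67.62190671]]
side 803 [593.51711637  57.16836305] 205.08425064990516 [ 5.91304237 33.62021703] [-0.57172712  0.82044384] 124.87075119441516
[[-15.03834487 -57.78969967]
 [  2.5415467   -1.55117548]
 [  6.85715761  68.6146994 ]]
```

The scene view shows the wheel on its stand around (349,198), with clear space on all sides. The side view shows it at (322,182), with the dark dot and mark to the lower right of the hub. The bystanders are all over 200 mm away. Next I'll refine the wheel plane.

Run:
```python
from h import *
D=np.load('d.npz');rng=np.random.default_rng(0)
for c,k in(("scene","d"),("side","d2")):
  p,u,v=cloud(c,D[k]);m=(p[:,2]>148)&(np.hypot(p[:,0]-597,p[:,1]-64)<95)&(p[:,2]<215);q=p[m]
  best=(0,)
  for _ in range(2000):
    i,j=rng.choice(len(q),2,replace=False);d=(q[j]-q[i])[:2]
    if np.hypot(*d)<30:continue
    n=np.array([-d[1],d[0]])/np.hypot(*d);r=(q[:,:2]-q[i,:2])@n;s=(abs(r)<2).sum()
    if s>best[0]:best=(s,abs(r)<2)
  f=q[best[1]];w,e=np.linalg.eigh(np.cov(f[:,:2].T));n=e[:,0]*np.sign(e[0,0])
  t=f[:,:2]@e[:,1]
  print(c,len(q),best[0],n,np.degrees(np.arctan2(n[1],n[0])),"plane off",f[:,:2].mean(0)@n,"axle",np.array([597,64.7])@n,"rms",w[0]**.5)
  hi=f[f[:,2]>185];print(hi[:,2].max(),(hi[:,:2]@e[:,1]).min(),(hi[:,:2]@e[:,1]).max(),np.array([597,64.7])@e[:,1])
```

```text
scene 434 119 [0.84837404 0.52939729] 31.96474116859717 plane off 548.7910710986553 axle 540.7313057578889 rms 0.9395982103588643
206.12729592431074 -306.02754382176914 -224.3957252934343 -261.1603817070432
side 1141 782 [0.83961679 0.5431792 ] 32.90032446573992 plane off 525.4034608254207 axle 536.3949172947631 rms 0.8779714601983418
205.08425064990516 -316.5395379480752 -215.64950474741806 -269.95477899149006
```

send_rows --targets '[{"offset": [1, 1.5, 1], "spin": 0.1}, {"offset": [3, 4, 2], "spin": 0.2}, {"offset": [5, 6.5, 3], "spin": 0.3}, {"offset": [7, 9.5, 4], "spin": 0.4}, {"offset": [9, 12.5, 5], "spin": 0.5}, {"offset": [11, 15.5, 6], "spin": 0.6}, {"offset": [13, 18.5, 7], "spin": 0.7}, {"offset": [15, 21.5, 7], "spin": 0.8}]' --grip 1

```text
time_s: 1.57
eef_pos: [367.8, -261.9, 303.2]
ee_rot: [0.002, 0.817, 0.577, 0.0]
force: [-0.1, -0.8, 1.0]
grip_width: 1.0
grip_force: 0.0
```

send_rows --targets '[{"offset": [2, 3, 0], "spin": 0.1}, {"offset": [4, 6, 0], "spin": 0.2}, {"offset": [6, 9, 0], "spin": 0.3}, {"offset": [8, 12, 0], "spin": 0.4}, {"offset": [10, 15, 0], "spin": 0.5}, {"offset": [12, 18, 0], "spin": 0.6}, {"offset": [14, 21, 0], "spin": 0.7}, {"offset": [16, 23.5, 0], "spin": 0.8}]'

```text
time_s: 2.23
eef_pos: [527.5, -25.9, 301.5]
ee_rot: [0.0, 0.527, 0.85, 0.0]
force: [-0.1, -1.9, -0.5]
grip_width: 1.0
grip_force: 0.0
```

send_rows --targets '[{"offset": [3, 4, -1], "spin": 0.06}, {"offset": [5, 7, -2], "spin": 0.114}, {"offset": [6.9, 9.2, -2], "spin": 0.114}, {"offset": [6.9, 9.2, -2], "spin": 0.114}, {"offset": [6.9, 9.2, -2], "spin": 0.114}]'

```text
time_s: 2.65
eef_pos: [596.1, 65.0, 280.4]
ee_rot: [-0.001, 0.479, 0.878, -0.0]
force: [-0.4, -0.4, -0.2]
grip_width: 0.999
grip_force: 0.0
```

Run:
```python
from h import *
import cv2
from scipy.spatial.transform import Rotation as R
s=ctrl.sense();a,d=ctrl.capture("wrist");cv2.imwrite('pics/w.png',a[:,:,::-1])
print(s['eef_pos'],s['ee_rot'],s['force'],s['wrist_torque'],ctrl.place_of("wrist","axle"),ctrl.place_of("wrist","mark"))
k=ctrl.calibration("wrist");M=np.array(k['mount']);print(M.round(3).tolist())
v,u=np.nonzero(d>0);z=d[v,u];p=np.c_[(u-k['cx'])/k['fx']*z,(v-k['cy'])/k['fy']*z,z]@M[:3,:3].T+M[:3,3]
q=s['ee_rot'];P=p@R.from_quat([*q[1:],q[0]]).as_matrix().T+s['eef_pos']
m=(P[:,2]>150)&(np.hypot(P[:,0]-596,P[:,1]-64)<95)&(P[:,2]<212);f=P[m]
n=np.array([np.cos(.569),np.sin(.569)]);t=np.array([-n[1],n[0]])
for lo,hi in((150,170),(170,185),(185,195),(195,203),(203,212)):
  g=f[(f[:,2]>=lo)&(f[:,2]<hi)]
  if len(g):
    x=g[:,:2]-[596,64];print(lo,len(g),np.percentile(x@n,[2,50,98]).round(1),np.percentile(x@t,[1,50,99]).round(1))
g=f[f[:,2]>175];x=(g[:,:2]-[596,64]);print(np.polyfit(x@t,x@n,1))
```

```text
[596.11466952  64.98601699 280.38394788] [-5.75929895e-04  4.79259273e-01  8.77673121e-01 -3.32016626e-04] [-0.3882235  -0.3786669  -0.21621937] [-0.02112899 -0.01912306 -0.00214858] [{'uv': [326.9, 177.1], 'conf': 0.88}] [{'uv': [121.8, 271.2], 'conf': 0.63}]
[[-0.001, -0.949, -0.315, 79.894], [1.0, -0.001, -0.001, -0.423], [0.0, -0.315, 0.949, -143.107], [0.0, 0.0, 0.0, 1.0]]
150 266 [-10.5  -1.4   8.5] [-62.5  74.9  80.1]
170 453 [-10.2  -0.5   8.9] [-56.1  62.9  70.9]
185 628 [-10.5  -0.9   8.8] [-47.2  47.8  58.4]
195 1024 [-10.3  -0.4   8.7] [-32.9  27.1  44.1]
203 964 [-10.4  -1.2   8.8] [-14.5   6.1  25.6]
[-0.00323374 -0.71403915]
```

View pics/w.png

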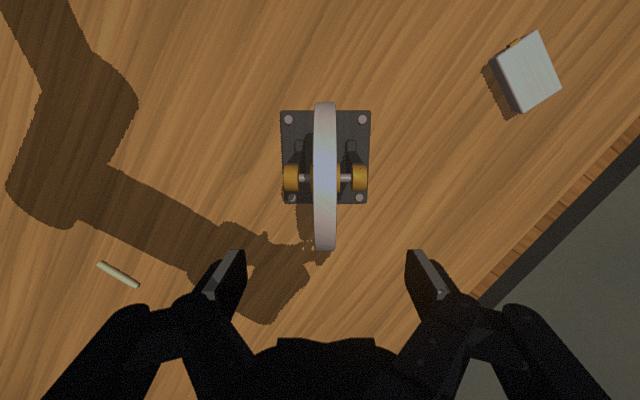

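The wrist view shows the wheel edge-on at columns 313–337, rows 102–250. The fingers straddle it with the correct yaw. Next is a circle fit for the in-plane centre.

Run:
```python
from h import *
from scipy.spatial.transform import Rotation as R
from scipy.optimize import least_squares
n=np.array([np.cos(.569),np.sin(.569)]);t=np.array([-n[1],n[0]])
def fit(P,nm):
  x=P[:,:2]-[596,64];N=x@n+.8;T=x@t;Z=P[:,2];m=(abs(N)<9)&(Z>140)&(Z<215)&(abs(T)<95)
  T,Z=T[m],Z[m];k=np.hypot(T,Z-125)>72;T,Z=T[k],Z[k]
  r=least_squares(lambda c:np.hypot(T-c[0],Z-c[1])-80,[0,125],loss='soft_l1');print(nm,len(T),r.x,r.cost,T.min(),T.max())
s=ctrl.sense();a,d=ctrl.capture("wrist")
k=ctrl.calibration("wrist");M=np.array(k['mount'])
q=s['ee_rot'];Q=R.from_quat([*q[1:],q[0]]).as_matrix()
v,u=np.nonzero(d>0);z=d[v,u];p=np.c_[(u-k['cx'])/k['fx']*z,(v-k['cy'])/k['fy']*z,z]@M[:3,:3].T+M[:3,3]
fit(p@Q.T+s['eef_pos'],"wrist")
D=np.load('d.npz')
for c,kk in(("scene","d"),("side","d2")): fit(cloud(c,D[kk])[0],c)
def pr(uv,zz):
  o=Q@M[:3,3]+s['eef_pos'];dd=Q@M[:3,:3]@np.array([(uv[0]-k['cx'])/k['fx'],(uv[1]-k['cy'])/k['fy'],1]);w=o+dd*(zz-o[2])/dd[2];x=w[:2]-[596,64];print(w,x@n,x@t)
pr((326.9,177.1),125)
```

```text
wrist 3078 [  4.52458617 125.08974168] 428.2545561651657 -63.053221140152395 83.10309151117094
scene 328 [  6.8058801  124.24759109] 165.52089918919677 -72.86476747086942 45.587314788619864
side 438 [  3.91142705 122.81868446] 301.8352961750414 -74.15053992273347 79.30844773697015
[594.53428276  66.44503716 125.        ] 0.08258216335786064 2.849511173748151
```

send_rows --targets '[{"offset": [-0.3, 0.25, -2], "spin": 0}, {"offset": [-0.3, 0.25, -4], "spin": 0}, {"offset": [-0.3, 0.25, -6], "spin": 0}, {"offset": [-0.3, 0.25, -8], "spin": 0}, {"offset": [-0.3, 0.25, -9.5], "spin": 0}, {"offset": [-0.3, 0.25, -10.6], "spin": 0}, {"offset": [-0.3, 0.25, -10.6], "spin": 0}, {"offset": [-0.3, 0.25, -10.6], "spin": 0}]'

```text
time_s: 3.52
eef_pos: [592.9, 65.9, 175.9]
ee_rot: [0.0, 0.481, 0.877, 0.0]
force: [0.0, 0.7, 0.2]
grip_width: 0.999
grip_force: 0.0
```

send_rows --targets '[{"offset": [0, 0, 0], "spin": 0}, {"offset": [0, 0, 0], "spin": 0}, {"offset": [0, 0, 0], "spin": 0}, {"offset": [0, 0, 0], "spin": 0}, {"offset": [0, 0, 0], "spin": 0}, {"offset": [0, 0, 0], "spin": 0}, {"offset": [0, 0, 0], "spin": 0}, {"offset": [0, 0, 0], "spin": 0}]' --grip 0 --squeeze 30

```text
time_s: 4.18
eef_pos: [593.8, 66.9, 175.8]
ee_rot: [0.001, 0.48, 0.877, 0.001]
force: [7.0, 3.7, 0.2]
grip_width: 0.225
grip_force: 36.4
```

Run:
```python
from h import *
s=ctrl.sense();print(s)
```

```text
{'time_s': 4.1833, 'joints': array([-8.41108417e-02,  5.14652442e-01,  1.34928610e+00,  1.04267014e-03,
        1.27463628e+00, -6.53978776e-01]), 'dq': array([-1.79504588e-03,  1.90955943e-03,  6.81680170e-05, -1.96666421e-03,
        8.54360278e-04, -5.57868205e-04]), 'tau': array([ -1.79029919, -49.97993231, -23.43844593,  -0.63617684,
         0.99303145,   0.13797915]), 'eef_pos': array([593.80465475,  66.90458867, 175.84926789]), 'ee_rot': array([0.00117825, 0.47996508, 0.87728616, 0.0010665 ]), 'force': array([6.95189546, 3.72305245, 0.17862308]), 'wrist_torque': array([ 0.4052535 , -0.53484984,  0.12894334]), 'grip_force': 36.40654385089874, 'grip_width': 0.2250711973292823}
```

```bash
cat > tab.py <<'E'
import numpy as np,sys,json
r,a0,a1,n,dx,dy,per=map(float,sys.argv[1:8]) # a0->a1 n rows total, per rows/call
A=np.radians(np.linspace(a0,a1,int(n)+1));P=np.c_[-.539*r*np.sin(A)/10,.842*r*np.sin(A)/10,r*np.cos(A)/10]
P+=np.outer(np.minimum(np.arange(len(A))/4,1),[dx/10,dy/10,0])
P=P.round(2);per=int(per)
for i in range(0,int(n),per):
  print(round(np.degrees(A[i+per])),json.dumps([{"offset":[float(x) for x in (P[j]-P[i]).round(2)],"spin":0} for j in range(i+1,i+per+1)]))
E
python3 tab.py 71 0 50 20 1.1 0.7 4; echo; python3 tab.py 71 50 -50 40 0 0 4;echo; python3 tab.py 71 -50 0 20 0 0 4
```

```text
10 [{"offset": [-0.14, 0.28, -0.01], "spin": 0}, {"offset": [-0.28, 0.56, -0.03], "spin": 0}, {"offset": [-0.42, 0.83, -0.06], "spin": 0}, {"offset": [-0.55, 1.11, -0.11], "spin": 0}]
20 [{"offset": [-0.17, 0.25, -0.06], "spin": 0}, {"offset": [-0.33, 0.51, -0.13], "spin": 0}, {"offset": [-0.49, 0.76, -0.22], "spin": 0}, {"offset": [-0.65, 1.0, -0.32], "spin": 0}]
30 [{"offset": [-0.15, 0.25, -0.11], "spin": 0}, {"offset": [-0.31, 0.49, -0.24], "spin": 0}, {"offset": [-0.46, 0.72, -0.37], "spin": 0}, {"offset": [-0.6, 0.95, -0.52], "spin": 0}]
40 [{"offset": [-0.15, 0.22, -0.16], "spin": 0}, {"offset": [-0.29, 0.44, -0.33], "spin": 0}, {"offset": [-0.42, 0.65, -0.52], "spin": 0}, {"offset": [-0.55, 0.85, -0.71], "spin": 0}]
50 [{"offset": [-0.13, 0.2, -0.21], "spin": 0}, {"offset": [-0.25, 0.39, -0.42], "spin": 0}, {"offset": [-0.36, 0.57, -0.64], "spin": 0}, {"offset": [-0.47, 0.74, -0.88], "spin": 0}]

40 [{"offset": [0.11, -0.17, 0.24], "spin": 0}, {"offset": [0.22, -0.35, 0.46], "spin": 0}, {"offset": [0.34, -0.54, 0.67], "spin": 0}, {"offset": [0.47, -0.74, 0.88], "spin": 0}]
30
[... 1827 characters left out ...]
: [-0.13, 0.2, 0.19], "spin": 0}, {"offset": [-0.26, 0.41, 0.38], "spin": 0}, {"offset": [-0.4, 0.63, 0.55], "spin": 0}, {"offset": [-0.55, 0.85, 0.71], "spin": 0}]
-20 [{"offset": [-0.14, 0.23, 0.15], "spin": 0}, {"offset": [-0.29, 0.46, 0.28], "spin": 0}, {"offset": [-0.45, 0.7, 0.41], "spin": 0}, {"offset": [-0.6, 0.95, 0.52], "spin": 0}]
-10 [{"offset": [-0.16, 0.24, 0.1], "spin": 0}, {"offset": [-0.32, 0.49, 0.19], "spin": 0}, {"offset": [-0.48, 0.75, 0.26], "spin": 0}, {"offset": [-0.65, 1.0, 0.32], "spin": 0}]
0 [{"offset": [-0.16, 0.26, 0.05], "spin": 0}, {"offset": [-0.33, 0.52, 0.08], "spin": 0}, {"offset": [-0.49, 0.78, 0.1], "spin": 0}, {"offset": [-0.66, 1.04, 0.11], "spin": 0}]
```

send_rows --targets '[{"offset": [-0.14, 0.28, -0.01], "spin": 0}, {"offset": [-0.28, 0.56, -0.03], "spin": 0}, {"offset": [-0.42, 0.83, -0.06], "spin": 0}, {"offset": [-0.55, 1.11, -0.11], "spin": 0}]'

```text
time_s: 4.52
eef_pos: [588.7, 75.1, 175.4]
ee_rot: [0.003, 0.48, 0.877, -0.001]
force: [2.1, -12.0, 5.3]
grip_width: 0.226
grip_force: 37.2
```

```bash
cat > s.py <<'E'
from rig import ctrl
import json
s=ctrl.sense();d={k:(v.tolist() if hasattr(v,'tolist') else v) for k,v in s.items()}
open('log.jsonl','a').write(json.dumps(d)+'\n');print(s['wrist_torque'].round(3))
E
python3 s.py
```

```text
[-2.171 -0.382  0.182]
```

send_rows --targets '[{"offset": [-0.17, 0.25, -0.06], "spin": 0}, {"offset": [-0.33, 0.51, -0.13], "spin": 0}, {"offset": [-0.49, 0.76, -0.22], "spin": 0}, {"offset": [-0.65, 1.0, -0.32], "spin": 0}]'

```text
time_s: 4.85
eef_pos: [582.2, 85.2, 172.8]
ee_rot: [0.003, 0.48, 0.877, -0.001]
force: [1.5, -10.3, 8.2]
grip_width: 0.232
grip_force: 38.3
```

```bash
python3 s.py
```

```text
[-2.106 -0.292  0.178]
```

send_rows --targets '[{"offset": [-0.15, 0.25, -0.11], "spin": 0}, {"offset": [-0.31, 0.49, -0.24], "spin": 0}, {"offset": [-0.46, 0.72, -0.37], "spin": 0}, {"offset": [-0.6, 0.95, -0.52], "spin": 0}]'

```text
time_s: 5.18
eef_pos: [575.9, 95.0, 168.0]
ee_rot: [0.003, 0.48, 0.877, -0.001]
force: [-3.0, -9.5, 11.3]
grip_width: 0.229
grip_force: 40.1
```

```bash
python3 s.py
```

```text
[-1.887  0.303  0.14 ]
```

send_rows --targets '[{"offset": [-0.15, 0.22, -0.16], "spin": 0}, {"offset": [-0.29, 0.44, -0.33], "spin": 0}, {"offset": [-0.42, 0.65, -0.52], "spin": 0}, {"offset": [-0.55, 0.85, -0.71], "spin": 0}]'

```text
time_s: 5.52
eef_pos: [570.1, 104.0, 161.0]
ee_rot: [0.002, 0.48, 0.877, -0.001]
force: [-5.3, -7.6, 13.8]
grip_width: 0.227
grip_force: 42.6
```

```bash
python3 s.py
```

```text
[-1.531  0.534  0.188]
```

send_rows --targets '[{"offset": [-0.13, 0.2, -0.21], "spin": 0}, {"offset": [-0.25, 0.39, -0.42], "spin": 0}, {"offset": [-0.36, 0.57, -0.64], "spin": 0}, {"offset": [-0.47, 0.74, -0.88], "spin": 0}]'

```text
time_s: 5.85
eef_pos: [565.1, 111.8, 152.1]
ee_rot: [0.002, 0.48, 0.877, -0.001]
force: [-5.7, -6.5, 14.6]
grip_width: 0.229
grip_force: 44.9
```

```bash
python3 s.py
```

```text
[-1.276  0.904  0.117]
```

send_rows --targets '[{"offset": [0.11, -0.17, 0.24], "spin": 0}, {"offset": [0.22, -0.35, 0.46], "spin": 0}, {"offset": [0.34, -0.54, 0.67], "spin": 0}, {"offset": [0.47, -0.74, 0.88], "spin": 0}]'

```text
time_s: 6.18
eef_pos: [567.9, 107.0, 157.2]
ee_rot: [-0.003, 0.48, 0.877, 0.0]
force: [-3.3, 7.4, -7.0]
grip_width: 0.228
grip_force: 41.6
```

```bash
python3 s.py
```

```text
[1.569 0.511 0.164]
```

send_rows --targets '[{"offset": [0.13, -0.2, 0.19], "spin": 0}, {"offset": [0.26, -0.41, 0.38], "spin": 0}, {"offset": [0.4, -0.63, 0.55], "spin": 0}, {"offset": [0.55, -0.85, 0.71], "spin": 0}]'

```text
time_s: 6.52
eef_pos: [573.5, 98.5, 164.2]
ee_rot: [-0.003, 0.48, 0.877, 0.0]
force: [-2.8, 7.4, -6.5]
grip_width: 0.229
grip_force: 40.5
```

```bash
python3 s.py
```

```text
[1.493 0.558 0.152]
```

send_rows --targets '[{"offset": [0.14, -0.23, 0.15], "spin": 0}, {"offset": [0.29, -0.46, 0.28], "spin": 0}, {"offset": [0.45, -0.7, 0.41], "spin": 0}, {"offset": [0.6, -0.95, 0.52], "spin": 0}]'

```text
time_s: 6.85
eef_pos: [579.5, 89.0, 169.6]
ee_rot: [-0.003, 0.48, 0.877, 0.0]
force: [-2.4, 8.5, -6.0]
grip_width: 0.229
grip_force: 39.2
```

```bash
python3 s.py
```

```text
[1.491 0.542 0.165]
```

send_rows --targets '[{"offset": [0.16, -0.24, 0.1], "spin": 0}, {"offset": [0.32, -0.49, 0.19], "spin": 0}, {"offset": [0.48, -0.75, 0.26], "spin": 0}, {"offset": [0.65, -1.0, 0.32], "spin": 0}]'

```text
time_s: 7.18
eef_pos: [586.1, 79.0, 172.9]
ee_rot: [-0.003, 0.48, 0.877, 0.0]
force: [-4.3, 7.4, -3.5]
grip_width: 0.229
grip_force: 38.5
```

```bash
python3 s.py
```

```text
[1.446 0.782 0.147]
```

send_rows --targets '[{"offset": [0.16, -0.26, 0.05], "spin": 0}, {"offset": [0.33, -0.52, 0.08], "spin": 0}, {"offset": [0.49, -0.78, 0.1], "spin": 0}, {"offset": [0.66, -1.04, 0.11], "spin": 0}]'

```text
time_s: 7.52
eef_pos: [592.8, 68.6, 174.2]
ee_rot: [-0.003, 0.48, 0.877, 0.0]
force: [-3.5, 5.8, -2.5]
grip_width: 0.23
grip_force: 38.1
```

```bash
python3 s.py
```

```text
[1.428 0.758 0.124]
```

send_rows --targets '[{"offset": [0.17, -0.26, -0.01], "spin": 0}, {"offset": [0.33, -0.52, -0.03], "spin": 0}, {"offset": [0.5, -0.78, -0.06], "spin": 0}, {"offset": [0.66, -1.04, -0.11], "spin": 0}]'

```text
time_s: 7.85
eef_pos: [599.5, 58.1, 173.4]
ee_rot: [-0.002, 0.48, 0.877, 0.0]
force: [-4.6, 7.9, -0.4]
grip_width: 0.226
grip_force: 38.3
```

```bash
python3 s.py
```

```text
[1.306 0.749 0.154]
```

send_rows --targets '[{"offset": [0.17, -0.25, -0.06], "spin": 0}, {"offset": [0.33, -0.51, -0.13], "spin": 0}, {"offset": [0.49, -0.76, -0.22], "spin": 0}, {"offset": [0.65, -1.0, -0.32], "spin": 0}]'

```text
time_s: 8.18
eef_pos: [606.1, 47.9, 170.5]
ee_rot: [-0.002, 0.48, 0.877, 0.0]
force: [-4.9, 5.3, 0.1]
grip_width: 0.225
grip_force: 38.8
```

```bash
python3 s.py
```

```text
[1.18  0.93  0.118]
```

send_rows --targets '[{"offset": [0.15, -0.25, -0.11], "spin": 0}, {"offset": [0.31, -0.49, -0.24], "spin": 0}, {"offset": [0.46, -0.72, -0.37], "spin": 0}, {"offset": [0.6, -0.95, -0.52], "spin": 0}]'

```text
time_s: 8.52
eef_pos: [612.3, 38.3, 165.6]
ee_rot: [-0.002, 0.48, 0.877, 0.0]
force: [-4.2, 5.5, 2.3]
grip_width: 0.229
grip_force: 39.6
```

```bash
python3 s.py
python3 - <<'E'
import json,numpy as np
n=np.array([.842,.539,0]);t=np.array([-.539,.842,0]);z=np.array([0,0,1.])
for l in open('log.jsonl'):
  s=json.loads(l);p=np.array(s['eef_pos'])+[0,0,16]-[592.9,67.4,125];F=np.array(s['force']);M=np.array(s['wrist_torque'])
  a=np.arctan2(p@t,p[2]);r=np.hypot(p@t,p[2]);Ft=F@t*np.cos(a)-F[2]*np.sin(a);Fr=F@t*np.sin(a)+F[2]*np.cos(a)
  print(s['time_s'],round(np.degrees(a),1),'r',r.round(1),'Ft',Ft.round(2),'Fr',Fr.round(2),'Fn',(F@n).round(1),'T',(Ft*r/1000).round(3),'Mn',(M@n).round(3),'Mn/Ft_h',((M@n)/(F@t)).round(3),'x',(M@n-.165*(F@t)).round(3))
E
```

```text
[1.198 0.836 0.108]
4.5167 7.5 r 66.9 Ft -11.83 Fr 3.77 Fn -4.7 T -0.792 Mn -2.033 Mn/Ft_h 0.181 x -0.179
4.85 18.0 r 67.1 Ft -11.55 Fr 4.84 Fn -4.3 T -0.775 Mn -1.931 Mn/Ft_h 0.204 x -0.366
5.1833 28.8 r 67.3 Ft -11.04 Fr 6.87 Fn -7.7 T -0.743 Mn -1.425 Mn/Ft_h 0.224 x -0.374
5.5167 39.6 r 67.5 Ft -11.51 Fr 8.35 Fn -8.5 T -0.777 Mn -1.002 Mn/Ft_h 0.283 x -0.418
5.85 50.6 r 67.9 Ft -12.8 Fr 7.41 Fn -8.3 T -0.869 Mn -0.587 Mn/Ft_h 0.244 x -0.19
6.1833 44.2 r 67.2 Ft 10.6 Fr 0.58 Fn 1.2 T 0.712 Mn 1.596 Mn/Ft_h 0.199 x 0.275
6.5167 33.6 r 66.3 Ft 10.03 Fr -1.12 Fn 1.7 T 0.665 Mn 1.558 Mn/Ft_h 0.201 x 0.28
6.85 22.7 r 65.7 Ft 10.09 Fr -2.31 Fn 2.5 T 0.663 Mn 1.547 Mn/Ft_h 0.184 x 0.159
7.1833 11.9 r 65.3 Ft 9.13 Fr -1.71 Fn 0.4 T 0.596 Mn 1.639 Mn/Ft_h 0.191 x 0.223
7.5167 0.9 r 65.3 Ft 6.81 Fr -2.37 Fn 0.1 T 0.444 Mn 1.611 Mn/Ft_h 0.238 x 0.494
7.85 -10.1 r 65.4 Ft 8.9 Fr -2.01 Fn 0.4 T 0.582 Mn 1.503 Mn/Ft_h 0.165 x -0.001
8.1833 -20.9 r 65.9 Ft 6.66 Fr -2.41 Fn -1.3 T 0.439 Mn 1.495 Mn/Ft_h 0.211 x 0.326
8.5167 -31.7 r 66.5 Ft 7.07 Fr -1.66 Fn -0.6 T 0.471 Mn 1.459 Mn/Ft_h 0.212 x 0.323
```

send_rows --targets '[{"offset": [0.15, -0.22, -0.16], "spin": 0}, {"offset": [0.29, -0.44, -0.33], "spin": 0}, {"offset": [0.42, -0.65, -0.52], "spin": 0}, {"offset": [0.55, -0.85, -0.71], "spin": 0}]'

```text
time_s: 8.85
eef_pos: [618.0, 29.6, 158.8]
ee_rot: [-0.001, 0.48, 0.877, 0.0]
force: [-5.8, 4.8, 3.3]
grip_width: 0.223
grip_force: 40.9
```

```bash
python3 s.py
```

```text
[1.104 0.965 0.133]
```

send_rows --targets '[{"offset": [0.13, -0.2, -0.21], "spin": 0}, {"offset": [0.25, -0.39, -0.42], "spin": 0}, {"offset": [0.36, -0.57, -0.64], "spin": 0}, {"offset": [0.47, -0.74, -0.88], "spin": 0}]'

```text
time_s: 9.18
eef_pos: [622.9, 21.9, 150.3]
ee_rot: [-0.001, 0.48, 0.877, 0.0]
force: [-4.3, 3.3, 5.5]
grip_width: 0.229
grip_force: 42.0
```

```bash
python3 s.py
```

```text
[0.789 0.797 0.138]
```

send_rows --targets '[{"offset": [-0.11, 0.17, 0.24], "spin": 0}, {"offset": [-0.22, 0.35, 0.46], "spin": 0}, {"offset": [-0.34, 0.54, 0.67], "spin": 0}, {"offset": [-0.47, 0.74, 0.88], "spin": 0}]'

```text
time_s: 9.52
eef_pos: [619.1, 27.8, 157.4]
ee_rot: [0.001, 0.48, 0.877, -0.001]
force: [7.2, -2.8, -11.9]
grip_width: 0.229
grip_force: 38.8
```

```bash
python3 s.py
```

```text
[-0.918 -1.465  0.124]
```

send_rows --targets '[{"offset": [-0.13, 0.2, 0.19], "spin": 0}, {"offset": [-0.26, 0.41, 0.38], "spin": 0}, {"offset": [-0.4, 0.63, 0.55], "spin": 0}, {"offset": [-0.55, 0.85, 0.71], "spin": 0}]'

```text
time_s: 9.85
eef_pos: [613.8, 36.0, 164.8]
ee_rot: [0.001, 0.48, 0.877, -0.001]
force: [8.9, -5.2, -10.7]
grip_width: 0.228
grip_force: 37.3
```

```bash
python3 s.py
```

```text
[-1.137 -1.501  0.208]
```

send_rows --targets '[{"offset": [-0.14, 0.23, 0.15], "spin": 0}, {"offset": [-0.29, 0.46, 0.28], "spin": 0}, {"offset": [-0.45, 0.7, 0.41], "spin": 0}, {"offset": [-0.6, 0.95, 0.52], "spin": 0}]'

```text
time_s: 10.18
eef_pos: [608.0, 45.1, 170.4]
ee_rot: [0.002, 0.48, 0.877, -0.001]
force: [7.6, -6.7, -8.4]
grip_width: 0.226
grip_force: 36.4
```

```bash
python3 s.py
```

```text
[-1.476 -1.324  0.172]
```

send_rows --targets '[{"offset": [-0.16, 0.24, 0.1], "spin": 0}, {"offset": [-0.32, 0.49, 0.19], "spin": 0}, {"offset": [-0.48, 0.75, 0.26], "spin": 0}, {"offset": [-0.65, 1.0, 0.32], "spin": 0}]'

```text
time_s: 10.52
eef_pos: [601.8, 54.7, 174.2]
ee_rot: [0.002, 0.48, 0.877, -0.001]
force: [8.0, -8.6, -6.2]
grip_width: 0.229
grip_force: 36.0
```

```bash
python3 s.py
cat > an.py <<'E'
import json,numpy as np
n=np.array([.842,.539,0]);t=np.array([-.539,.842,0]);
P=[]
for l in open('log.jsonl'):
  s=json.loads(l);p=np.array(s['eef_pos'])+[0,0,-19+38]-[592.9,67.4,125];P.append((p@t,p[2],s['time_s'],np.array(s['force']),np.array(s['wrist_torque'])))
X=np.array([[p[0],p[1]] for p in P]);b=(X**2).sum(1);c=np.linalg.lstsq(np.c_[2*X,np.ones(len(X))],b,rcond=None)[0];print('centre',c[:2],np.sqrt(c[2]+c[0]**2+c[1]**2))
for i,p in enumerate(P):
  a=np.arctan2(p[0]-c[0],p[1]-c[1]);F=p[3];Fh=F@t
  Ft=Fh*np.cos(a)-F[2]*np.sin(a);Fr=Fh*np.sin(a)+F[2]*np.cos(a)
  print(p[2],'a',np.degrees(a).round(1),'Ft',Ft.round(2),'Fr',Fr.round(2),'T',(Ft*.07).round(3),'Mn',(p[4]@n).round(3),'Fh',Fh.round(2))
E
python3 an.py
```

```text
[-1.662 -1.322  0.195]
centre [-0.19592261 -2.68283086] 71.71403107211964
4.5167 a 7.1 Ft -11.81 Fr 3.86 T -0.826 Mn -2.033 Fh -11.24
4.85 a 16.8 Ft -11.44 Fr 5.09 T -0.801 Mn -1.931 Fh -9.49
5.1833 a 26.7 Ft -10.79 Fr 7.26 T -0.756 Mn -1.425 Fh -6.37
5.5167 a 36.9 Ft -11.09 Fr 8.9 T -0.777 Mn -1.002 Fh -3.54
5.85 a 47.2 Ft -12.34 Fr 8.16 T -0.864 Mn -0.587 Fh -2.4
6.1833 a 41.1 Ft 10.61 Fr 0.01 T 0.743 Mn 1.596 Fh 8.01
6.5167 a 31.2 Ft 9.98 Fr -1.53 T 0.699 Mn 1.558 Fh 7.75
6.85 a 21.1 Ft 10.02 Fr -2.6 T 0.701 Mn 1.547 Fh 8.41
7.1833 a 11.1 Ft 9.1 Fr -1.84 T 0.637 Mn 1.639 Fh 8.58
7.5167 a 1.0 Ft 6.81 Fr -2.36 T 0.477 Mn 1.611 Fh 6.77
7.85 a -9.1 Ft 8.93 Fr -1.87 T 0.625 Mn 1.503 Fh 9.12
8.1833 a -19.1 Ft 6.73 Fr -2.2 T 0.471 Mn 1.495 Fh 7.08
8.5167 a -29.2 Ft 7.14 Fr -1.34 T 0.5 Mn 1.459 Fh 6.89
8.85 a -39.2 Ft 7.63 Fr -1.94 T 0.534 Mn 1.45 Fh 7.15
9.1833 a -49.1 Ft 7.46 Fr -0.24 T 0.522 Mn 1.094 Fh 5.06
9.5167 a -41.2 Ft -12.53 Fr -4.83 T -0.877 Mn -1.562 Fh -6.26
9.85 a -31.4 Ft -13.4 Fr -4.34 T -0.938 Mn -1.766 Fh -9.17
10.1833 a -21.7 Ft -12.21 Fr -4.18 T -0.854 Mn -1.957 Fh -9.79
10.5167 a -12.2 Ft -12.59 Fr -3.67 T -0.882 Mn -2.112 Fh -11.54
```

```bash
python3 tab.py 71 -10 -50 16 0 0 8
cat >> an.py <<'E'
from scipy.optimize import least_squares
A_=[];T_=[];cum=0;off=[float(x) for x in open('off.txt').read().split()] # pairs time,offset
for p in P:
  a=np.arctan2(p[0]-c[0],p[1]-c[1]);F=p[3];T_.append((F@t*np.cos(a)-F[2]*np.sin(a))*.07)
  A_.append(a+sum(np.radians(o) for tt,o in zip(off[::2],off[1::2]) if p[2]>tt))
A_=np.array(A_);T_=np.array(T_);S=-np.sign(T_)
f=lambda q:(T_+S*q[0]-q[1]*np.sin(q[2]+A_)) 
for lo,hi in((0,1),(.22,.30)):
  best=min((least_squares(f,[.7,.25,x],bounds=([0,lo,-7],[2,hi,7])) for x in(-2,0,2)),key=lambda r:r.cost)
  J=np.linalg.inv(best.jac.T@best.jac+1e-9*np.eye(3))*2*best.cost/(len(T_)-3);print('D,A,th0',best.x[:2],np.degrees(best.x[2])%360,'sd',np.degrees(J[2,2]**.5),best.cost)
E
echo > off.txt; python3 an.py|tail -2
```

```text
-30 [{"offset": [0.17, -0.25, -0.06], "spin": 0}, {"offset": [0.33, -0.51, -0.13], "spin": 0}, {"offset": [0.49, -0.76, -0.22], "spin": 0}, {"offset": [0.65, -1.0, -0.32], "spin": 0}, {"offset": [0.8, -1.25, -0.43], "spin": 0}, {"offset": [0.96, -1.49, -0.56], "spin": 0}, {"offset": [1.11, -1.72, -0.69], "spin": 0}, {"offset": [1.25, -1.95, -0.84], "spin": 0}]
-50 [{"offset": [0.15, -0.22, -0.16], "spin": 0}, {"offset": [0.29, -0.44, -0.33], "spin": 0}, {"offset": [0.42, -0.65, -0.52], "spin": 0}, {"offset": [0.55, -0.85, -0.71], "spin": 0}, {"offset": [0.68, -1.05, -0.92], "spin": 0}, {"offset": [0.8, -1.24, -1.13], "spin": 0}, {"offset": [0.91, -1.42, -1.35], "spin": 0}, {"offset": [1.02, -1.59, -1.59], "spin": 0}]
D,A,th0 [0.72354669 0.18973756] 312.0715206499247 sd 7.203660677307732 0.028159214575421376
D,A,th0 [0.72586183 0.22      ] 317.0634404760333 sd 6.238027863461969 0.03120978030115896
```

send_rows --targets '[{"offset": [0.17, -0.25, -0.06], "spin": 0}, {"offset": [0.33, -0.51, -0.13], "spin": 0}, {"offset": [0.49, -0.76, -0.22], "spin": 0}, {"offset": [0.65, -1.0, -0.32], "spin": 0}, {"offset": [0.8, -1.25, -0.43], "spin": 0}, {"offset": [0.96, -1.49, -0.56], "spin": 0}, {"offset": [1.11, -1.72, -0.69], "spin": 0}, {"offset": [1.25, -1.95, -0.84], "spin": 0}]'

```text
time_s: 11.18
eef_pos: [612.6, 38.0, 166.2]
ee_rot: [-0.001, 0.48, 0.877, 0.0]
force: [-4.5, 2.5, 4.9]
grip_width: 0.233
grip_force: 39.0
```

```bash
python3 s.py
```

```text
[0.932 0.839 0.096]
```

send_rows --targets '[{"offset": [0.15, -0.22, -0.16], "spin": 0}, {"offset": [0.29, -0.44, -0.33], "spin": 0}, {"offset": [0.42, -0.65, -0.52], "spin": 0}, {"offset": [0.55, -0.85, -0.71], "spin": 0}, {"offset": [0.68, -1.05, -0.92], "spin": 0}, {"offset": [0.8, -1.24, -1.13], "spin": 0}, {"offset": [0.91, -1.42, -1.35], "spin": 0}, {"offset": [1.02, -1.59, -1.59], "spin": 0}]'

```text
time_s: 11.85
eef_pos: [623.1, 21.7, 150.6]
ee_rot: [-0.0, 0.48, 0.877, 0.0]
force: [-3.8, 1.4, 6.1]
grip_width: 0.227
grip_force: 41.9
```

```bash
python3 s.py; python3 an.py|tail -4; python3 tab.py 71 -50 50 8 0 0 8
```

```text
[0.676 0.769 0.158]
11.1833 a -29.1 Ft 6.35 Fr 2.1 T 0.444 Mn 1.237 Fh 4.52
11.85 a -48.8 Ft 6.69 Fr 1.61 T 0.469 Mn 0.984 Fh 3.19
D,A,th0 [0.71801453 0.20442994] 314.17745268363007 sd 6.558436417171682 0.033120941634300835
D,A,th0 [0.72043705 0.22      ] 316.6342909356608 sd 6.050572688710619 0.03406981288249716
50 [{"offset": [-0.6, 0.94, 1.07], "spin": 0}, {"offset": [-1.31, 2.05, 1.87], "spin": 0}, {"offset": [-2.1, 3.29, 2.37], "spin": 0}, {"offset": [-2.93, 4.58, 2.54], "spin": 0}, {"offset": [-3.76, 5.87, 2.37], "spin": 0}, {"offset": [-4.55, 7.11, 1.87], "spin": 0}, {"offset": [-5.26, 8.22, 1.07], "spin": 0}, {"offset": [-5.86, 9.16, 0.0], "spin": 0}]
```

send_rows --targets '[{"offset": [0, 0, 0], "spin": 0}, {"offset": [0, 0, 0], "spin": 0}, {"offset": [0, 0, 0], "spin": 0}, {"offset": [0, 0, 0], "spin": 0}, {"offset": [0, 0, 0], "spin": 0}]' --grip 0.5

```text
time_s: 12.27
eef_pos: [623.3, 21.3, 150.0]
ee_rot: [0.0, 0.48, 0.877, 0.0]
force: [0.5, 0.8, -0.4]
grip_width: 0.499
grip_force: 0.0
```

send_rows --targets '[{"offset": [-0.6, 0.94, 1.07], "spin": 0}, {"offset": [-1.31, 2.05, 1.87], "spin": 0}, {"offset": [-2.1, 3.29, 2.37], "spin": 0}, {"offset": [-2.93, 4.58, 2.54], "spin": 0}, {"offset": [-3.76, 5.87, 2.37], "spin": 0}, {"offset": [-4.55, 7.11, 1.87], "spin": 0}, {"offset": [-5.26, 8.22, 1.07], "spin": 0}, {"offset": [-5.86, 9.16, 0.0], "spin": 0}]'

```text
time_s: 12.93
eef_pos: [563.4, 114.8, 150.0]
ee_rot: [0.0, 0.48, 0.877, 0.0]
force: [0.1, -0.2, -0.2]
grip_width: 0.496
grip_force: 0.0
```

send_rows --targets '[{"offset": [0, 0, 0], "spin": 0}, {"offset": [0, 0, 0], "spin": 0}, {"offset": [0, 0, 0], "spin": 0}]'

```text
time_s: 13.18
eef_pos: [564.8, 112.9, 150.4]
ee_rot: [0.0, 0.48, 0.877, 0.0]
force: [0.4, -0.4, 0.0]
grip_width: 0.498
grip_force: 0.0
```

send_rows --targets '[{"offset": [0, 0, 0], "spin": 0}, {"offset": [0, 0, 0], "spin": 0}, {"offset": [0, 0, 0], "spin": 0}, {"offset": [0, 0, 0], "spin": 0}, {"offset": [0, 0, 0], "spin": 0}, {"offset": [0, 0, 0], "spin": 0}]' --grip 0 --squeeze 30

```text
time_s: 13.68
eef_pos: [564.7, 112.3, 150.4]
ee_rot: [0.0, 0.48, 0.877, -0.0]
force: [-4.1, -4.2, 5.5]
grip_width: 0.233
grip_force: 31.4
```

Run:
```python
from rig import ctrl
import numpy as np
s=ctrl.sense();t=np.array([-.539,.842,0])
p=s['eef_pos']+[0,0,19]-[592.9,67.4,125];print(s['time_s'],s['eef_pos'],s['force'],np.degrees(np.arctan2(p@t+.2,p[2]+2.7)))
```

```text
13.6833 [564.67805401 112.28130977 150.39183157] [-4.05060121 -4.15839541  5.52345675] 48.486138371041214
```

send_rows --targets '[{"offset": [0.11, -0.17, 0.24], "spin": 0}, {"offset": [0.22, -0.35, 0.46], "spin": 0}, {"offset": [0.34, -0.54, 0.67], "spin": 0}, {"offset": [0.47, -0.74, 0.88], "spin": 0}]'

```text
time_s: 14.02
eef_pos: [569.0, 105.5, 158.1]
ee_rot: [-0.001, 0.48, 0.877, -0.0]
force: [-1.7, 1.3, -6.4]
grip_width: 0.228
grip_force: 29.5
```

```bash
python3 s.py
```

```text
[0.454 0.42  0.156]
```

send_rows --targets '[{"offset": [0.13, -0.2, 0.19], "spin": 0}, {"offset": [0.26, -0.41, 0.38], "spin": 0}, {"offset": [0.4, -0.63, 0.55], "spin": 0}, {"offset": [0.55, -0.85, 0.71], "spin": 0}]'

```text
time_s: 14.35
eef_pos: [574.7, 96.7, 165.7]
ee_rot: [-0.0, 0.48, 0.877, -0.0]
force: [-3.2, 0.6, -8.6]
grip_width: 0.233
grip_force: 29.6
```

```bash
python3 s.py
```

```text
[0.47  0.638 0.134]
```

send_rows --targets '[{"offset": [0.14, -0.23, 0.15], "spin": 0}, {"offset": [0.29, -0.46, 0.28], "spin": 0}, {"offset": [0.45, -0.7, 0.41], "spin": 0}, {"offset": [0.6, -0.95, 0.52], "spin": 0}]'

```text
time_s: 14.68
eef_pos: [580.8, 87.3, 171.1]
ee_rot: [-0.0, 0.48, 0.877, -0.0]
force: [-5.1, 1.0, -7.5]
grip_width: 0.229
grip_force: 29.5
```

```bash
python3 s.py
```

```text
[0.497 0.869 0.144]
```

send_rows --targets '[{"offset": [0.16, -0.24, 0.1], "spin": 0}, {"offset": [0.32, -0.49, 0.19], "spin": 0}, {"offset": [0.48, -0.75, 0.26], "spin": 0}, {"offset": [0.65, -1.0, 0.32], "spin": 0}]'

```text
time_s: 15.02
eef_pos: [587.2, 77.4, 174.4]
ee_rot: [-0.0, 0.48, 0.877, -0.0]
force: [-6.9, 1.7, -5.5]
grip_width: 0.228
grip_force: 29.5
```

```bash
python3 s.py
```

```text
[0.591 1.114 0.193]
```

send_rows --targets '[{"offset": [0.16, -0.26, 0.05], "spin": 0}, {"offset": [0.33, -0.52, 0.08], "spin": 0}, {"offset": [0.49, -0.78, 0.1], "spin": 0}, {"offset": [0.66, -1.04, 0.11], "spin": 0}]'

```text
time_s: 15.35
eef_pos: [593.7, 67.2, 175.6]
ee_rot: [-0.0, 0.48, 0.877, 0.0]
force: [-6.9, 2.8, -4.8]
grip_width: 0.233
grip_force: 29.4
```

```bash
python3 s.py
```

```text
[0.714 1.214 0.117]
```

send_rows --targets '[{"offset": [0.17, -0.26, -0.01], "spin": 0}, {"offset": [0.33, -0.52, -0.03], "spin": 0}, {"offset": [0.5, -0.78, -0.06], "spin": 0}, {"offset": [0.66, -1.04, -0.11], "spin": 0}]'

```text
time_s: 15.68
eef_pos: [600.4, 56.9, 174.8]
ee_rot: [-0.0, 0.48, 0.877, 0.0]
force: [-6.7, 3.2, -2.6]
grip_width: 0.234
grip_force: 29.5
```

```bash
python3 s.py
```

```text
[0.819 1.282 0.167]
```

send_rows --targets '[{"offset": [0.17, -0.25, -0.06], "spin": 0}, {"offset": [0.33, -0.51, -0.13], "spin": 0}, {"offset": [0.49, -0.76, -0.22], "spin": 0}, {"offset": [0.65, -1.0, -0.32], "spin": 0}]'

```text
time_s: 16.02
eef_pos: [606.9, 46.9, 171.9]
ee_rot: [-0.0, 0.48, 0.877, 0.0]
force: [-7.7, 3.6, -0.9]
grip_width: 0.227
grip_force: 29.8
```

```bash
python3 s.py
```

```text
[0.827 1.48  0.078]
```

send_rows --targets '[{"offset": [0.15, -0.25, -0.11], "spin": 0}, {"offset": [0.31, -0.49, -0.24], "spin": 0}, {"offset": [0.46, -0.72, -0.37], "spin": 0}, {"offset": [0.6, -0.95, -0.52], "spin": 0}]'

```text
time_s: 16.35
eef_pos: [613.1, 37.4, 167.1]
ee_rot: [0.0, 0.48, 0.877, 0.0]
force: [-8.6, 4.2, 2.2]
grip_width: 0.227
grip_force: 30.3
```

```bash
python3 s.py
```

```text
[0.88  1.477 0.113]
```

send_rows --targets '[{"offset": [0.15, -0.22, -0.16], "spin": 0}, {"offset": [0.29, -0.44, -0.33], "spin": 0}, {"offset": [0.42, -0.65, -0.52], "spin": 0}, {"offset": [0.55, -0.85, -0.71], "spin": 0}]'

```text
time_s: 16.68
eef_pos: [618.7, 28.7, 160.4]
ee_rot: [0.0, 0.48, 0.877, 0.0]
force: [-9.1, 2.6, 4.6]
grip_width: 0.225
grip_force: 31.3
```

```bash
python3 s.py
```

```text
[0.67  1.646 0.164]
```

send_rows --targets '[{"offset": [0.13, -0.2, -0.21], "spin": 0}, {"offset": [0.25, -0.39, -0.42], "spin": 0}, {"offset": [0.36, -0.57, -0.64], "spin": 0}, {"offset": [0.47, -0.74, -0.88], "spin": 0}]'

```text
time_s: 17.02
eef_pos: [623.7, 21.0, 152.0]
ee_rot: [0.001, 0.48, 0.877, 0.0]
force: [-8.8, 1.7, 7.6]
grip_width: 0.227
grip_force: 32.6
```

```bash
python3 s.py; echo 13 -97.3 > off.txt; python3 an.py | tail -12
```

```text
[0.546 1.606 0.107]
14.0167 a 39.9 Ft 5.64 Fr -3.63 T 0.395 Mn 0.609 Fh 2.0
14.35 a 29.5 Ft 6.18 Fr -6.37 T 0.432 Mn 0.74 Fh 2.23
14.6833 a 19.6 Ft 5.91 Fr -5.88 T 0.414 Mn 0.887 Fh 3.6
15.0167 a 9.9 Ft 5.97 Fr -4.5 T 0.418 Mn 1.098 Fh 5.11
15.35 a 0.2 Ft 6.08 Fr -4.77 T 0.426 Mn 1.255 Fh 6.07
15.6833 a -9.5 Ft 5.82 Fr -3.59 T 0.407 Mn 1.381 Fh 6.34
16.0167 a -19.3 Ft 6.44 Fr -3.24 T 0.451 Mn 1.494 Fh 7.15
16.35 a -28.9 Ft 8.25 Fr -2.05 T 0.577 Mn 1.537 Fh 8.21
16.6833 a -38.6 Ft 8.4 Fr -0.76 T 0.588 Mn 1.451 Fh 7.03
17.0167 a -48.3 Ft 9.75 Fr 0.45 T 0.683 Mn 1.326 Fh 6.15
D,A,th0 [0.70200106 0.26301824] 329.4065604659194 sd 4.248101593015349 0.07916211605933683
D,A,th0 [0.70200106 0.26301824] 329.4065603696235 sd 4.248101603217044 0.07916211605933683
```

```bash
cat >> an.py <<'E'
G=np.array([json.loads(l)['grip_force'] for l in open('log.jsonl')])
for fixD in(0,1):
  f2=lambda q:T_+S*((.34 if fixD else q[3])+q[0]*G)-q[1]*np.sin(q[2]+A_)
  b=min((least_squares(f2,[.01,.25,x,.34],bounds=([0,.1,-7,0],[2,.4,7,1]),loss='soft_l1',f_scale=.06) for x in(-2,0,2)),key=lambda r:r.cost)
  J=np.linalg.pinv(b.jac.T@b.jac)*2*b.cost/(len(T_)-4);print('k,A,th0,D0',b.x,np.degrees(b.x[2])%360,'sd',np.degrees(J[2,2]**.5),b.cost)
print('cum now',np.degrees(A_[-1])); print(np.round(f2(b.x),2))
E
python3 an.py | tail -5;python3 tab.py 71 -50 10 24 0 0 4
```

```text
k,A,th0,D0 [0.0095959  0.23848181 5.63376234 0.34      ] 322.79080459476097 sd 3.377021364994443 0.025607329037511135
cum now -145.63682167421032
[-0.01 -0.02  0.01 -0.03 -0.14 -0.01 -0.01  0.05  0.03 -0.09  0.09 -0.04
 -0.    0.03  0.02  0.07 -0.02  0.04 -0.01 -0.05 -0.04  0.01  0.04  0.01
 -0.01 -0.03 -0.08 -0.07  0.01 -0.02  0.02]
-40 [{"offset": [-0.11, 0.17, 0.24], "spin": 0}, {"offset": [-0.22, 0.35, 0.46], "spin": 0}, {"offset": [-0.34, 0.54, 0.67], "spin": 0}, {"offset": [-0.47, 0.74, 0.88], "spin": 0}]
-30 [{"offset": [-0.13, 0.2, 0.19], "spin": 0}, {"offset": [-0.26, 0.41, 0.38], "spin": 0}, {"offset": [-0.4, 0.63, 0.55], "spin": 0}, {"offset": [-0.55, 0.85, 0.71], "spin": 0}]
-20 [{"offset": [-0.14, 0.23, 0.15], "spin": 0}, {"offset": [-0.29, 0.46, 0.28], "spin": 0}, {"offset": [-0.45, 0.7, 0.41], "spin": 0}, {"offset": [-0.6, 0.95, 0.52], "spin": 0}]
-10 [{"offset": [-0.16, 0.24, 0.1], "spin": 0}, {"offset": [-0.32, 0.49, 0.19], "spin": 0}, {"offset": [-0.48, 0.75, 0.26], "spin": 0}, {"offset": [-0.65, 1.0, 0.32], "spin": 0}]
0 [{"offset": [-0.16, 0.26, 0.05], "spin": 0}, {"offset": [-0.33, 0.52, 0.08], "spin": 0}, {"offset": [-0.49, 0.78, 0.1], "spin": 0}, {"offset": [-0.66, 1.04, 0.11], "spin": 0}]
10 [{"offset": [-0.17, 0.26, -0.01], "spin": 0}, {"offset": [-0.33, 0.52, -0.03], "spin": 0}, {"offset": [-0.5, 0.78, -0.06], "spin": 0}, {"offset": [-0.66, 1.04, -0.11], "spin": 0}]
```

```bash
python3 tab.py 71 -50 0 4 0 0 4;python3 tab.py 71 0 40 16 0 0 4;python3 tab.py 71 -40 0 16 0 0 4
```

```text
0 [{"offset": [-0.6, 0.94, 1.07], "spin": 0}, {"offset": [-1.31, 2.05, 1.87], "spin": 0}, {"offset": [-2.1, 3.29, 2.37], "spin": 0}, {"offset": [-2.93, 4.58, 2.54], "spin": 0}]
10 [{"offset": [-0.17, 0.26, -0.01], "spin": 0}, {"offset": [-0.33, 0.52, -0.03], "spin": 0}, {"offset": [-0.5, 0.78, -0.06], "spin": 0}, {"offset": [-0.66, 1.04, -0.11], "spin": 0}]
20 [{"offset": [-0.17, 0.25, -0.06], "spin": 0}, {"offset": [-0.33, 0.51, -0.13], "spin": 0}, {"offset": [-0.49, 0.76, -0.22], "spin": 0}, {"offset": [-0.65, 1.0, -0.32], "spin": 0}]
30 [{"offset": [-0.15, 0.25, -0.11], "spin": 0}, {"offset": [-0.31, 0.49, -0.24], "spin": 0}, {"offset": [-0.46, 0.72, -0.37], "spin": 0}, {"offset": [-0.6, 0.95, -0.52], "spin": 0}]
40 [{"offset": [-0.15, 0.22, -0.16], "spin": 0}, {"offset": [-0.29, 0.44, -0.33], "spin": 0}, {"offset": [-0.42, 0.65, -0.52], "spin": 0}, {"offset": [-0.55, 0.85, -0.71], "spin": 0}]
-30 [{"offset": [-0.13, 0.2, 0.19], "spin": 0}, {"offset": [-0.26, 0.41, 0.38], "spin": 0}, {"offset": [-0.4, 0.63, 0.55], "spin": 0}, {"offset": [-0.55, 0.85, 0.71], "spin": 0}]
-20 [{"offset": [-0.14, 0.23, 0.15], "spin": 0}, {"offset": [-0.29, 0.46, 0.28], "spin": 0}, {"offset": [-0.45, 0.7, 0.41], "spin": 0}, {"offset": [-0.6, 0.95, 0.52], "spin": 0}]
-10 [{"offset": [-0.16, 0.24, 0.1], "spin": 0}, {"offset": [-0.32, 0.49, 0.19], "spin": 0}, {"offset": [-0.48, 0.75, 0.26], "spin": 0}, {"offset": [-0.65, 1.0, 0.32], "spin": 0}]
0 [{"offset": [-0.16, 0.26, 0.05], "spin": 0}, {"offset": [-0.33, 0.52, 0.08], "spin": 0}, {"offset": [-0.49, 0.78, 0.1], "spin": 0}, {"offset": [-0.66, 1.04, 0.11], "spin": 0}]
```

send_rows --targets '[{"offset": [0, 0, 0], "spin": 0}, {"offset": [0, 0, 0], "spin": 0}, {"offset": [0, 0, 0], "spin": 0}, {"offset": [0, 0, 0], "spin": 0}, {"offset": [0, 0, 0], "spin": 0}]' --grip 0.5

```text
time_s: 17.43
eef_pos: [623.6, 21.1, 150.3]
ee_rot: [0.001, 0.48, 0.877, 0.0]
force: [-0.4, -0.1, -0.4]
grip_width: 0.501
grip_force: 0.0
```

send_rows --targets '[{"offset": [-0.6, 0.94, 1.07], "spin": 0}, {"offset": [-1.31, 2.05, 1.87], "spin": 0}, {"offset": [-2.1, 3.29, 2.37], "spin": 0}, {"offset": [-2.93, 4.58, 2.54], "spin": 0}, {"offset": [-2.93, 4.58, 2.54], "spin": 0}, {"offset": [-2.93, 4.58, 2.54], "spin": 0}, {"offset": [-2.93, 4.58, 2.54], "spin": 0}]'

```text
time_s: 18.02
eef_pos: [593.8, 67.3, 175.2]
ee_rot: [-0.0, 0.48, 0.877, -0.0]
force: [0.4, -0.3, -0.3]
grip_width: 0.502
grip_force: 0.0
```

send_rows --targets '[{"offset": [0, 0, 0], "spin": 0}, {"offset": [0, 0, 0], "spin": 0}, {"offset": [0, 0, 0], "spin": 0}, {"offset": [0, 0, 0], "spin": 0}, {"offset": [0, 0, 0], "spin": 0}, {"offset": [0, 0, 0], "spin": 0}]' --grip 0 --squeeze 30

```text
time_s: 18.52
eef_pos: [594.0, 66.7, 175.1]
ee_rot: [0.0, 0.48, 0.877, -0.0]
force: [1.2, -2.5, -2.4]
grip_width: 0.229
grip_force: 30.5
```

Run:
```python
from rig import ctrl
import numpy as np
s=ctrl.sense();t=np.array([-.539,.842,0])
p=s['eef_pos']+[0,0,19]-[592.9,67.4,125];print(s['time_s'],s['eef_pos'],s['force'],np.degrees(np.arctan2(p@t+.2,p[2]+2.7)))
```

```text
18.5167 [594.0383861   66.69028528 175.09066301] [ 1.21973079 -2.532942   -2.36153883] -0.8069564276024006
```

send_rows --targets '[{"offset": [-0.17, 0.26, -0.01], "spin": 0}, {"offset": [-0.33, 0.52, -0.03], "spin": 0}, {"offset": [-0.5, 0.78, -0.06], "spin": 0}, {"offset": [-0.66, 1.04, -0.11], "spin": 0}]'

```text
time_s: 18.85
eef_pos: [588.3, 75.7, 174.7]
ee_rot: [0.002, 0.48, 0.877, -0.001]
force: [3.3, -9.3, 0.3]
grip_width: 0.23
grip_force: 30.8
```

```bash
python3 s.py
```

```text
[-1.723 -0.622  0.212]
```

send_rows --targets '[{"offset": [-0.17, 0.25, -0.06], "spin": 0}, {"offset": [-0.33, 0.51, -0.13], "spin": 0}, {"offset": [-0.49, 0.76, -0.22], "spin": 0}, {"offset": [-0.65, 1.0, -0.32], "spin": 0}]'

```text
time_s: 19.18
eef_pos: [582.0, 85.6, 172.3]
ee_rot: [0.003, 0.48, 0.877, -0.001]
force: [1.6, -10.6, 5.7]
grip_width: 0.232
grip_force: 31.7
```

```bash
python3 s.py
```

```text
[-1.883 -0.385  0.141]
```

send_rows --targets '[{"offset": [-0.15, 0.25, -0.11], "spin": 0}, {"offset": [-0.31, 0.49, -0.24], "spin": 0}, {"offset": [-0.46, 0.72, -0.37], "spin": 0}, {"offset": [-0.6, 0.95, -0.52], "spin": 0}]'

```text
time_s: 19.52
eef_pos: [575.8, 95.1, 167.7]
ee_rot: [0.003, 0.48, 0.877, -0.001]
force: [-2.5, -10.8, 10.7]
grip_width: 0.231
grip_force: 33.3
```

```bash
python3 s.py
```

```text
[-1.849  0.091  0.178]
```

send_rows --targets '[{"offset": [-0.15, 0.22, -0.16], "spin": 0}, {"offset": [-0.29, 0.44, -0.33], "spin": 0}, {"offset": [-0.42, 0.65, -0.52], "spin": 0}, {"offset": [-0.55, 0.85, -0.71], "spin": 0}]'

```text
time_s: 19.85
eef_pos: [570.2, 103.9, 160.9]
ee_rot: [0.002, 0.48, 0.877, -0.001]
force: [-3.6, -9.2, 14.2]
grip_width: 0.227
grip_force: 35.4
```

```bash
python3 s.py
```

```text
[-1.728  0.415  0.173]
```

send_rows --targets '[{"offset": [0.13, -0.2, 0.19], "spin": 0}, {"offset": [0.26, -0.41, 0.38], "spin": 0}, {"offset": [0.4, -0.63, 0.55], "spin": 0}, {"offset": [0.55, -0.85, 0.71], "spin": 0}]'

```text
time_s: 20.18
eef_pos: [573.6, 98.4, 165.0]
ee_rot: [-0.003, 0.48, 0.877, 0.0]
force: [-3.4, 5.0, -2.3]
grip_width: 0.229
grip_force: 32.7
```

```bash
python3 s.py
```

```text
[1.157 0.76  0.176]
```

send_rows --targets '[{"offset": [0.14, -0.23, 0.15], "spin": 0}, {"offset": [0.29, -0.46, 0.28], "spin": 0}, {"offset": [0.45, -0.7, 0.41], "spin": 0}, {"offset": [0.6, -0.95, 0.52], "spin": 0}]'

```text
time_s: 20.52
eef_pos: [579.6, 88.9, 170.0]
ee_rot: [-0.003, 0.48, 0.877, 0.0]
force: [-3.1, 6.5, -3.8]
grip_width: 0.23
grip_force: 31.9
```

```bash
python3 s.py
```

```text
[1.354 0.626 0.144]
```

send_rows --targets '[{"offset": [0.16, -0.24, 0.1], "spin": 0}, {"offset": [0.32, -0.49, 0.19], "spin": 0}, {"offset": [0.48, -0.75, 0.26], "spin": 0}, {"offset": [0.65, -1.0, 0.32], "spin": 0}]'

```text
time_s: 20.85
eef_pos: [586.0, 79.0, 173.1]
ee_rot: [-0.003, 0.48, 0.877, 0.0]
force: [-5.0, 7.1, -2.8]
grip_width: 0.232
grip_force: 31.5
```

```bash
python3 s.py
```

```text
[1.306 0.829 0.168]
```

send_rows --targets '[{"offset": [0.16, -0.26, 0.05], "spin": 0}, {"offset": [0.33, -0.52, 0.08], "spin": 0}, {"offset": [0.49, -0.78, 0.1], "spin": 0}, {"offset": [0.66, -1.04, 0.11], "spin": 0}]'

```text
time_s: 21.18
eef_pos: [592.6, 68.8, 174.3]
ee_rot: [-0.003, 0.48, 0.877, 0.001]
force: [-4.4, 6.7, -1.7]
grip_width: 0.229
grip_force: 31.3
```

```bash
python3 s.py
```

```text
[1.472 0.837 0.186]
```

send_rows --targets '[{"offset": [0.17, -0.26, -0.01], "spin": 0}, {"offset": [0.33, -0.52, -0.03], "spin": 0}, {"offset": [0.5, -0.78, -0.06], "spin": 0}, {"offset": [0.66, -1.04, -0.11], "spin": 0}]'

```text
time_s: 21.52
eef_pos: [599.3, 58.5, 173.5]
ee_rot: [-0.003, 0.48, 0.877, 0.001]
force: [-5.9, 8.3, 1.1]
grip_width: 0.228
grip_force: 31.6
```

```bash
python3 s.py
```

```text
[1.493 0.938 0.14 ]
```

send_rows --targets '[{"offset": [0.17, -0.25, -0.06], "spin": 0}, {"offset": [0.33, -0.51, -0.13], "spin": 0}, {"offset": [0.49, -0.76, -0.22], "spin": 0}, {"offset": [0.65, -1.0, -0.32], "spin": 0}]'

```text
time_s: 21.85
eef_pos: [605.8, 48.4, 170.7]
ee_rot: [-0.003, 0.48, 0.877, 0.001]
force: [-7.4, 6.7, 3.1]
grip_width: 0.229
grip_force: 32.2
```

```bash
python3 s.py
```

```text
[1.377 1.19  0.158]
```

send_rows --targets '[{"offset": [0.15, -0.25, -0.11], "spin": 0}, {"offset": [0.31, -0.49, -0.24], "spin": 0}, {"offset": [0.46, -0.72, -0.37], "spin": 0}, {"offset": [0.6, -0.95, -0.52], "spin": 0}]'

```text
time_s: 22.18
eef_pos: [612.0, 38.8, 165.8]
ee_rot: [-0.002, 0.48, 0.877, 0.001]
force: [-6.8, 7.2, 4.7]
grip_width: 0.232
grip_force: 33.0
```

```bash
python3 s.py
```

```text
[1.409 1.194 0.156]
```

send_rows --targets '[{"offset": [0.15, -0.22, -0.16], "spin": 0}, {"offset": [0.29, -0.44, -0.33], "spin": 0}, {"offset": [0.42, -0.65, -0.52], "spin": 0}, {"offset": [0.55, -0.85, -0.71], "spin": 0}]'

```text
time_s: 22.52
eef_pos: [617.7, 30.1, 159.2]
ee_rot: [-0.002, 0.48, 0.877, 0.001]
force: [-7.8, 6.0, 6.9]
grip_width: 0.227
grip_force: 34.1
```

```bash
python3 s.py
```

```text
[1.18  1.25  0.151]
```

send_rows --targets '[{"offset": [-0.13, 0.2, 0.19], "spin": 0}, {"offset": [-0.26, 0.41, 0.38], "spin": 0}, {"offset": [-0.4, 0.63, 0.55], "spin": 0}, {"offset": [-0.55, 0.85, 0.71], "spin": 0}]'

```text
time_s: 22.85
eef_pos: [613.1, 37.1, 165.4]
ee_rot: [0.0, 0.48, 0.877, -0.0]
force: [5.1, -2.1, -8.6]
grip_width: 0.232
grip_force: 30.6
```

```bash
python3 s.py
```

```text
[-0.567 -0.953  0.173]
```

send_rows --targets '[{"offset": [-0.14, 0.23, 0.15], "spin": 0}, {"offset": [-0.29, 0.46, 0.28], "spin": 0}, {"offset": [-0.45, 0.7, 0.41], "spin": 0}, {"offset": [-0.6, 0.95, 0.52], "spin": 0}]'

```text
time_s: 23.18
eef_pos: [607.2, 46.3, 171.2]
ee_rot: [0.001, 0.48, 0.877, -0.0]
force: [5.1, -4.1, -6.4]
grip_width: 0.229
grip_force: 29.6
```

```bash
python3 s.py; echo 13 -97.3 18 -47.5 > off.txt; python3 an.py | tail -21
```

```text
[-1.026 -0.905  0.152]
19.5167 a 27.0 Ft -11.77 Fr 5.96 T -0.824 Mn -1.508 Fh -7.78
19.85 a 36.8 Ft -13.14 Fr 7.85 T -0.92 Mn -1.232 Fh -5.81
20.1833 a 30.8 Ft 6.38 Fr 1.11 T 0.446 Mn 1.384 Fh 6.04
20.5167 a 21.1 Ft 8.0 Fr -0.95 T 0.56 Mn 1.477 Fh 7.12
20.85 a 11.3 Ft 9.07 Fr -1.05 T 0.635 Mn 1.547 Fh 8.68
21.1833 a 1.5 Ft 8.06 Fr -1.53 T 0.564 Mn 1.69 Fh 8.01
21.5167 a -8.3 Ft 10.2 Fr -0.43 T 0.714 Mn 1.763 Fh 10.16
21.85 a -18.2 Ft 10.09 Fr -0.07 T 0.707 Mn 1.801 Fh 9.61
22.1833 a -28.1 Ft 10.84 Fr -0.44 T 0.759 Mn 1.83 Fh 9.77
22.5167 a -38.1 Ft 11.51 Fr -0.27 T 0.806 Mn 1.668 Fh 9.23
22.85 a -29.7 Ft -8.13 Fr -5.22 T -0.569 Mn -0.991 Fh -4.47
23.1833 a -19.9 Ft -8.06 Fr -3.9 T -0.564 Mn -1.352 Fh -6.25
D,A,th0 [0.68855585 0.25959942] 330.19089092870854 sd 2.86203380474266 0.09637001725672326
D,A,th0 [0.68855585 0.25959942] 330.19089097480816 sd 2.862033805459942 0.09637001725672327
k,A,th0,D0 [0.00963748 0.25077835 5.71792487 0.34740982] 327.6129628228307 sd 2.3891129844924497 0.036886176273336915
k,A,th0,D0 [ 0.00984444  0.25048289 -0.56654121  0.34      ] 327.5395797412799 sd 2.309471785038722 0.03689806754705511
cum now -164.7116427250188
[-0.02 -0.02  0.   -0.04 -0.14 -0.04 -0.03  0.02  0.01 -0.11  0.07 -0.05
 -0.01  0.03  0.02  0.09 -0.    0.05 -0.01 -0.06 -0.04  0.01  0.04  0.02
  0.   -0.01 -0.06 -0.05  0.03 -0.01  0.03  0.02 -0.03 -0.03 -0.07 -0.08
  0.01  0.05 -0.07  0.04 -0.02 -0.01 -0.01 -0.04 -0.01]
```

```bash
cat >> an.py <<'E'
tt=np.array([p[2] for p in P]);off_=sum(off[1::2])
for lo,hi in((0,12),(12,18),(18,99)):
  m=(tt>lo)&(tt<hi)
  for w in ((0,),(1,)):
    ff=lambda q:T_[m]+S[m]*(.345+(q[1] if w[0] else .0097)*G[m])-.25*np.sin(q[0]+A_[m])-(q[2] if w[0] else 0)
    b=least_squares(ff,[-.566,.0097,0]);print(lo,'th0',np.degrees(b.x[0])%360,b.x[1:],'bottom local a',180-np.degrees(b.x[0])%360-off_,b.cost)
E
python3 an.py|tail -6
```

```text
0 th0 321.1452215091464 [0.0097 0.    ] bottom local a 3.65477849085363 0.027405366447852988
0 th0 313.34979456801693 [0.00954752 0.02604408] bottom local a 11.450205431983079 0.025731914928168384
12 th0 329.459645787999 [0.0097 0.    ] bottom local a -4.659645787999011 0.005377436855030507
12 th0 345.17885006793637 [ 0.03875708 -0.83614524] bottom local a -20.378850067936355 0.002837175822264939
18 th0 331.7243365915722 [0.0097 0.    ] bottom local a -6.924336591572171 0.009942934354006613
18 th0 312.3104547918167 [ 0.00994829 -0.08039417] bottom local a 12.489545208183301 0.008370832825565425
```

send_rows --targets '[{"offset": [-0.16, 0.24, 0.1], "spin": 0}, {"offset": [-0.32, 0.49, 0.19], "spin": 0}, {"offset": [-0.48, 0.75, 0.26], "spin": 0}, {"offset": [-0.65, 1.0, 0.32], "spin": 0}]'

```text
time_s: 23.52
eef_pos: [601.0, 55.9, 174.8]
ee_rot: [0.001, 0.48, 0.877, -0.0]
force: [5.5, -5.4, -4.8]
grip_width: 0.226
grip_force: 29.5
```

send_rows --targets '[{"offset": [-0.16, 0.26, 0.05], "spin": 0}, {"offset": [-0.33, 0.52, 0.08], "spin": 0}, {"offset": [-0.42, 0.66, 0.09], "spin": 0}, {"offset": [-0.42, 0.66, 0.09], "spin": 0}, {"offset": [-0.42, 0.66, 0.09], "spin": 0}, {"offset": [-0.42, 0.66, 0.09], "spin": 0}, {"offset": [-0.42, 0.66, 0.09], "spin": 0}, {"offset": [-0.42, 0.66, 0.09], "spin": 0}]'

```text
time_s: 24.18
eef_pos: [596.7, 62.6, 176.1]
ee_rot: [0.001, 0.48, 0.877, -0.0]
force: [2.8, -4.5, -1.7]
grip_width: 0.231
grip_force: 29.7
```

Run:
```python
from rig import ctrl
import numpy as np,cv2
s=ctrl.sense();t=np.array([-.539,.842,0])
p=s['eef_pos']+[0,0,19]-[592.9,67.4,125];print(s['time_s'],s['eef_pos'],s['force'],s['grip_force'],np.degrees(np.arctan2(p@t+.2,p[2]+2.7)))
a,d=ctrl.capture("side");cv2.imwrite('pics/c.png',cv2.resize(a[120:260,230:430,::-1],None,fx=4,fy=4))
b=np.load('d.npz')['b'];cv2.imwrite('pics/b2.png',cv2.resize(b[120:260,230:430,::-1],None,fx=4,fy=4))
print(ctrl.place_of("side","mark"))
```

```text
24.1833 [596.73109503  62.57594942 176.09124962] [ 2.78536241 -4.49146499 -1.71849104] 29.678184986114502 -4.654869845763338
[]
```

View pics/c.png

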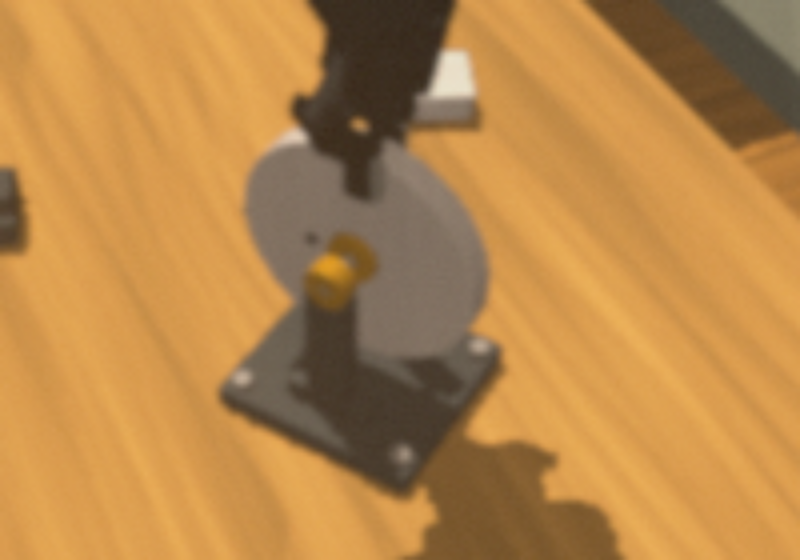

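View pics/b2.png

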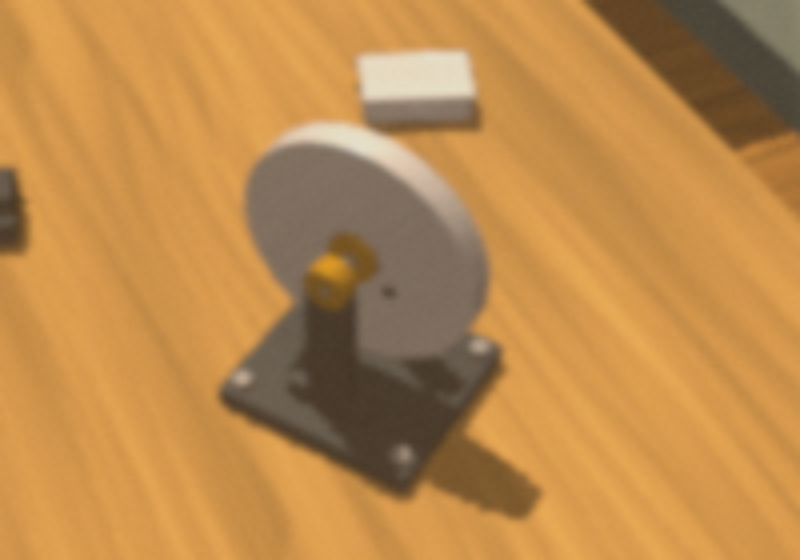

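Run:
```python
from h import *
n=np.array([.842,.539,0]);t=np.array([-.539,.842,0]);c=np.array([592.9,67.4,125])-10*n+1*n
A=[]
for uv in((230+390/4-.4,120+292/4-.4),(230+311/4-.4,120+239/4-.4)):
  o,d=ray("side",uv);p=o+d*((c-o)@n)/(d@n)-c;A.append((p@t,p[2]));print(p@t,p[2],np.hypot(p@t,p[2]),np.degrees(np.arctan2(p@t,p[2])))
A=np.array(A);q=A[1]-A[0];L=np.hypot(*q);print('chord',L,'angle',2*np.degrees(np.arcsin(min(1,L/60))))
```

```text
-23.868613051671723 -20.047772707795843 31.170881918127975 -130.0276382283229
31.5047118594884 -4.858689386246965 31.877166309153296 98.76714376656498
chord 57.41875446111541 angle 146.26536148161952
```

```bash
python3 -c "
from rig import ctrl
print(ctrl.finish_job())"
```

```text
the job is handed in; nothing more can be done
None
```

I handed the job in with the wheel still pinched (about 30 N) and held still; by my estimate the heavy side is within about 10° of straight down, against the 20° allowed, but the interface returned no verdict. The estimate comes from force fits and a rough camera check of the dot, which agree to within about 15°.

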